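Dock the prototyping board at the test station

TASK

Dock the prototyping board at the test station: push it across the desk with your fingers against its sides, without gripping or lifting it or touching the parts on its top, until its far long side lies flush along the aluminium fence and its left end is flush against the grey contact block. Leave the jar, the small breadboard, the remote control and the screwdriver where they are.

Things in the scene. Friction and masses are not known exactly. Their poses are not given: they have to be found in the camera images.
- station: L-shaped corner stop fixed to the desk. Origin: on the desk at its inner corner; z up. Aluminium fence, 20 mm high, 14 thick: stop face is the plane x = 0, from the corner 240 mm towards -y, facing -x (roughly to the robot). Grey contact block, 34 mm high, 45 thick: stop face is the plane y = 0, from the corner 105 mm towards -x, facing -y (to the robot's right). Place and yaw vary.
- board: Loose black plate 94 (x) by 160 (y) by 24 mm high, about 0.3 kg, with a white breadboard and a circuit board on top (to 40 mm, set in 8 mm or more). Origin: centre of its underside; x to its far long side, y to its left end, z up. Starts nearer and to the right of the stop's corner, up to 0.65 rad askew to it. Docked: centre at x -47, y -80 mm of the station, axes parallel.
- board_far_side (a point): Middle of the board's far long side, 12 mm above the desk: 47 mm along +x from the board's centre.
- board_left_end (a point): Middle of the board's left end, 12 mm above the desk: 80 mm along +y from the board's centre.
- jar: Bystander: small clear jar with a white cap, 48 mm across, 55 mm high, to the right of the work. Origin at the centre of its underside.
- mini: Bystander: small white breadboard, 35 by 47 mm, 9 mm thick, to the right of the work. Origin at the centre of its underside.
- remote: Bystander: flat white remote control, 86 by 40 mm, 7 mm thick, to the left, near the robot. Origin at the centre of its underside.
- driver: Bystander: screwdriver 150 mm long lying on the desk along its x axis, to the right, near the robot. Origin in mid length, at the underside.
Not all that is in view belongs to the job. Of the things shaped like the board, the black one is meant.

How it is judged:
By the outcome, as a careful person would: the job done as asked, in the order asked, and still so for the second after the job is handed in, with the robot touching nothing.
It also fails if it takes over 67 s, if anything falls off the work surface, if the arm or the gripper's body presses on something with over 40 N, if the wrist force passes 120 N, or if a joint passes its speed limit or range.

ROBOT

A 7-joint arm with a two-finger parallel gripper is mounted at the origin on the work surface. World frame = base frame: x ahead of the robot, y to its left, z up, the work surface at z = 0. Lengths are in m, angles in rad, forces in N, time in s.
With the tool pointing down it reaches from about 0.4 to 0.85 m from the base axis. Payload 4.4 kg.
Tool frame: the origin (TCP) lies between the finger pads; the fingertips stand 19 mm ahead of it and the grasp point (between the pads) is the TCP; y points along the fingers, z is the direction in which the jaws open and shut, and the axes are right-handed (so a half turn about y gives the same grasp; the last joint's range is limited). The gripper opens to 94 mm and grips with 3 to 60 N. Pads are 16 mm wide; open, the fingers measure 119 mm over their backs; the gripper's body (75 mm by 177 mm) begins 78 mm behind the grasp point.
Start: joints at [1.065, 0.628, 0.038, 1.517, -0.027, 0.996, -0.02], TCP at [0.277, -0.588, 0.224] pointing down, gripper open.
Joint ranges: [-3.06, 3.06], [-0.37, 2.12], [-1.25, 1.32], [0.18, 2.47], [-1.1, 4.24], [0.23, 1.98], [-2.94, 2.94]. Speed limits (rad/s): [2.57, 2.57, 3.14, 3.14, 3.14, 3.14, 3.14].

INTERFACE

Orientations are given as a rotation vector (axis times angle).
In Python, from station import * gives the robot as it stands.
- The arm moves only by the tool jog_arm, never from a script. Its argument "plan" is one flat list of numbers, 7 for each row, row after row: the shift along the tool's x, y, z in mm, then the turn, a rotation vector about the tool's x, y, z in degrees, then the opening, from 0 (shut) to 1 (fully open). A call has 1 to 5 rows; each row shifts and turns the pose as measured when the row begins, along the tool's axes as they then stand; what a row does not reach is not made up. A row lasts 1/10 s, in which the tool goes at most 50 mm and 8.59 degrees, less where a joint would pass 70% of its speed; a pose out of reach is approached as far as the arm can. A call is refused whole if a number of a shift passes 50 or a number of a turn 8.59, either way. A call with a gripper value outside its range is refused whole. The fingers move at their own pace and stop on an object; "newtons" is the grip in N (left out, the last holds). Time passes only in rows, so rows that do not move let the fingers close. It gives the time, the measured TCP pose, the force and the opening at its end, in the units of the state.
- observe(): the state, without advancing time (a new reading comes with each control period).
- capture(name): name is "side" or "top"; returns a dict with "img" (400x640x3 uint8, red, green, blue), "fx", "fy", "cx", "cy" (pixels), "pose" (4x4, takes a point from camera to world coordinates). Camera axes: x right, y down, z forward; pixel columns grow to the right and rows downward; lengths in m; the calibration is good to about 2 mm. A picture is of the moment at which its call begins. There is no depth.
- close_job(): hands the job in, once; it reports no verdict.
The state is a dict: "t": time; "joint_pos": joint angles; "qvel": joint speeds; "joint_torque": joint torques, N m; "eef_pos": TCP position; "ee_rot": TCP orientation; "ft_force": force on the tool from outside, world axes, zero at the start; "moment": the same for the moment, N m; "opening": finger opening in m.
Only numpy, scipy, OpenCV 4.12 (cv2) and the standard library are available. Lean on these libraries where they do the work, as an engineer would, in place of code of your own. Each camera call takes 0.05 s, during which the arm holds its last target. There are 200 camera calls.

## Working session

There is one attempt and no reset: what is moved stays moved. The work goes in short steps, Python scripts to look and compute and a tool call to move; the robot and the scene stay as the last step left them, time stands still between calls to the robot, and variables do not carry over. Pictures are saved under pics/ and viewed, about 8 in all and at most 12, crops included, and the job is handed in when it is done.

Besides the shell and the picture viewer there is one more tool, called after "Request:" as name(argument=value, ...) on one line, values as JSON. jog_arm: Moves the arm, as the interface text tells. Its arguments: {"type":"object","properties":{"plan":{"type":"array","items":{"type":"number"}},"newtons":{"type":"number"}},"required":["plan"]}

```bash
mkdir -p pics; ls; python3 - <<'E'
from station import *
import cv2
o=observe();print({k:(o[k] if k in('t','opening') else [round(float(x),3) for x in o[k]]) for k in o})
for n in('top','side'):
    c=capture(n);cv2.imwrite(f'pics/{n}0.png',c['img'][:,:,::-1]);print(n,c['fx'],c['fy'],c['cx'],c['cy'],c['pose'].round(4).tolist())
E
```

```text
pics
{'t': 0.0, 'joint_pos': [1.065, 0.629, 0.038, 1.518, -0.027, 0.996, -0.02], 'qvel': [0.0, -0.001, 0.002, 0.001, 0.0, 0.0, 0.001], 'joint_torque': [-0.001, -54.973, 1.143, -18.664, -0.052, 0.023, 0.0], 'eef_pos': [0.277, -0.588, 0.224], 'ee_rot': [-0.443, 1.98, -1.976], 'ft_force': [0.898, 0.814, -0.092], 'moment': [0.027, 0.038, 0.032], 'opening': 0.093773203448621}
top 446.499960938284 446.499960938284 318.9738464839242 197.45997246733276 [[0.0135, -0.9973, 0.0717, 0.3652], [-0.9998, -0.0123, 0.0173, -0.0402], [-0.0164, -0.072, -0.9973, 1.121], [0.0, 0.0, 0.0, 1.0]]
side 429.0307568928915 429.0307568928915 313.30971467454424 194.94821964269013 [[-0.8601, -0.3219, 0.3958, -0.0034], [-0.5102, 0.5395, -0.6699, 0.6825], [0.0021, -0.7781, -0.6282, 0.7329], [0.0, 0.0, 0.0, 1.0]]
```

View pics/top0.png

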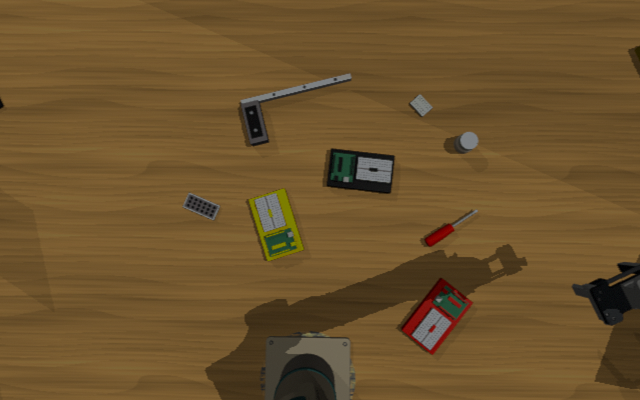

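View pics/side0.png

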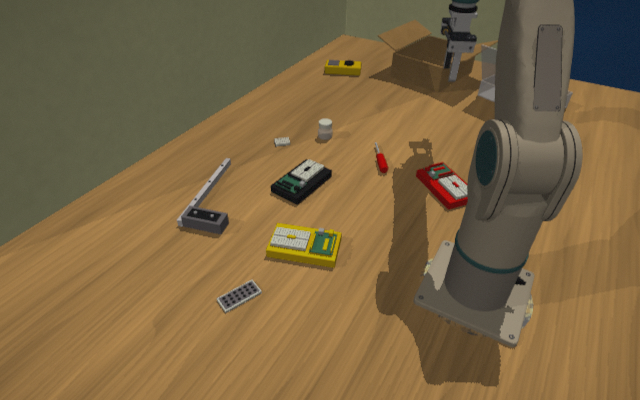

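```bash
cat > h.py <<'E'
from station import *
import cv2, numpy as np
def cast(c,uv,z):
    uv=np.atleast_2d(np.asarray(uv,float)); P=c['pose']
    d=np.c_[(uv[:,0]-c['cx'])/c['fx'],(uv[:,1]-c['cy'])/c['fy'],np.ones(len(uv))]@P[:3,:3].T
    return P[:3,3]+d*((z-P[2,3])/d[:,2])[:,None]
def proj(c,p):
    q=(np.atleast_2d(p)-c['pose'][:3,3])@c['pose'][:3,:3]
    return np.c_[c['fx']*q[:,0]/q[:,2]+c['cx'],c['fy']*q[:,1]/q[:,2]+c['cy']]
def crop(c,x0,x1,y0,y1,s,name,pts=None):
    im=cv2.resize(c['img'][y0:y1,x0:x1,::-1],None,fx=s,fy=s,interpolation=cv2.INTER_CUBIC)
    for p in ([] if pts is None else pts): cv2.circle(im,tuple(int(round(v)) for v in ((p[0]+.5-x0)*s,(p[1]+.5-y0)*s)),2,(255,0,255),-1)
    cv2.imwrite(f'pics/{name}.png',im)
def state():
    o=observe();return o
E
python3 - <<'E'
from h import *
c=capture('top');im=c['img'].astype(int)
v=im.max(2); sat=im.max(2)-im.min(2)
m=((v<60)&(sat<25)).astype(np.uint8); m[:140]=0;m[205:]=0;m[:,:318]=0;m[:,402:]=0
m=cv2.morphologyEx(m,cv2.MORPH_CLOSE,np.ones((3,3)))
k=max(cv2.findContours(m,0,1)[0],key=cv2.contourArea)
r=cv2.minAreaRect(k);b=cv2.boxPoints(r);print(r,b.tolist())
w=cast(c,b,.024);print(w.round(4).tolist(),np.linalg.norm(w-np.roll(w,1,0),axis=1))
m2=((sat<30)&(v>90)).astype(np.uint8); m2[:60]=0;m2[110:]=0;m2[:,:235]=0;m2[:,360:]=0
k2=max(cv2.findContours(m2,0,1)[0],key=cv2.contourArea);r2=cv2.minAreaRect(k2);b2=cv2.boxPoints(r2);print(r2)
w2=cast(c,b2,.02);print(w2.round(4).tolist(),np.linalg.norm(w2-np.roll(w2,1,0),axis=1))
crop(c,225,405,65,205,4,'c1',np.r_[b,b2])
E
```

```text
((360.0853576660156, 170.73171997070312), (64.16072082519531, 38.09888458251953), 6.340191841125488) [[326.0975341796875, 186.12196350097656], [330.30487060546875, 148.25611877441406], [394.07318115234375, 155.3414764404297], [389.8658447265625, 193.2073211669922]]
[[0.4724, -0.0383, 0.024], [0.5669, -0.0476, 0.024], [0.5508, -0.2055, 0.024], [0.4567, -0.1953, 0.024]] [0.15775491 0.09497986 0.15870043 0.0946501 ]
((295.783935546875, 88.6224136352539), (5.34805154800415, 112.78712463378906), 76.17134857177734)
[[0.6894, 0.1803, 0.02], [0.761, -0.0947, 0.02], [0.7476, -0.0981, 0.02], [0.6761, 0.1768, 0.02]] [0.01376024 0.28423811 0.01376504 0.28398158]
```

View pics/c1.png

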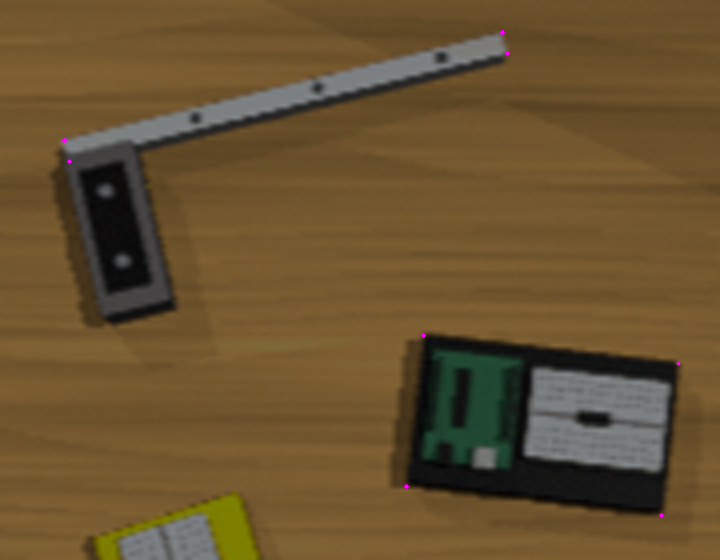

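```bash
cat >> h.py <<'E'
from scipy.spatial.transform import Rotation as R
def go(x,y,z,yaw,cur=None):
    """tool-frame shift (mm) and turn (deg) to TCP target; yaw = heading (deg) of 'forward', jaw axis along forward's left"""
    o=observe(); p=np.array(o['eef_pos']) if cur is None else np.array(cur[:3]); M=R.from_rotvec(o['ee_rot'] if cur is None else cur[3:])
    a=np.radians(yaw); left=np.array([-np.sin(a),np.cos(a),0]); d=np.array([0,0,-1.])
    best=None
    for s in(1,-1):
        T=R.from_matrix(np.c_[np.cross(d,s*left),d,s*left]); w=(M.inv()*T).as_rotvec(degrees=True)
        if best is None or np.linalg.norm(w)<np.linalg.norm(best): best=w
    print('t',o['t'],'pos',p.round(4),'axes x',M.as_matrix()[:,0].round(3),'z',M.as_matrix()[:,2].round(3),'F',np.round(o['ft_force'],1))
    print('shift',(M.inv().apply(np.array([x,y,z])-p)*1000).round(1),'turn',best.round(2))
E
python3 - <<'E'
from h import *
go(.432,-.1135,.13,-5.9)
c=capture('top')
print('jar',cast(c,(467,141),.055),'mini',cast(c,(420,105),.009),'blk corner',cast(c,(258,101.3),.034),'blk near',cast(c,(268,140.5),.034))
print('driver',cast(c,[(425,243),(477,211)],.01))
E
```

```text
t 0.15 pos [ 0.2766 -0.5877  0.2238] axes x [-0.905 -0.426 -0.   ] z [ 0.426 -0.905 -0.001] F [-0.2 -0.4 -1. ]
shift [-342.5   94.3 -362.8] turn [8.00e-02 3.11e+01 2.00e-02]
jar [[ 0.58227176 -0.37549721  0.055     ]] mini [[ 0.68243888 -0.27284398  0.009     ]] blk corner [[0.68110175 0.13350305 0.034     ]] blk near [[0.58279063 0.10645537 0.034     ]]
driver [[ 0.33571115 -0.28399298  0.01      ]
 [ 0.41635084 -0.41248371  0.01      ]]
```

Request:
jog_arm(plan=[-34, 4, -36, 0, 0, 0, 1, -34, 4, -36, 0, 0, 0, 1, -34, 4, -36, 0, 0, 0, 1, -34, 4, -36, 0, 0, 0, 1, -34, 4, -36, 0, 0, 0, 1])

```text
t: 0.7
eef_pos: [0.3515, -0.3559, 0.2015]
ee_rot: [-0.432, 1.982, -1.992]
ft_force: [1.1, 0.3, 0.5]
opening: 0.0939
```

Request:
jog_arm(plan=[-34, 4, -36, 0, 0, 0, 1, -34, 4, -36, 0, 0, 0, 1, -34, 4, -36, 0, 0, 0, 1, -34, 4, -36, 0, 0, 0, 1, -34, 4, -36, 0, 0, 0, 1])

```text
t: 1.2
eef_pos: [0.4315, -0.12, 0.1807]
ee_rot: [-0.428, 1.981, -1.994]
ft_force: [0.8, 0.2, 0.4]
opening: 0.0942
```

Request:
jog_arm(plan=[0, 10, 0, 0, 7.8, 0, 1, 0, 10, 0, 0, 7.8, 0, 1, 0, 10, 0, 0, 7.8, 0, 1, 0, 10, 0, 0, 7.8, 0, 1])

```text
t: 1.6
eef_pos: [0.4358, -0.1102, 0.1403]
ee_rot: [-0.139, -2.159, 2.163]
ft_force: [0.6, 0.5, 1.0]
opening: 0.0938
```

```bash
python3 - <<'E'
from h import *
go(.432,-.1135,.029,-5.9)
E
```

```text
t 1.6 pos [ 0.4358 -0.1102  0.1403] axes x [-0.993  0.122 -0.006] z [-0.122 -0.993  0.002] F [0.6 0.5 1. ]
shift [  4.  111.3   3.5] turn [-0.11 -1.11 -0.35]
```

Request:
jog_arm(plan=[2, 25, 2, 0, -1, 0, 1, 2, 25, 2, 0, 0, 0, 1, 0, 25, 0, 0, 0, 0, 1, 0, 23, 0, 0, 0, 0, 1, 0, 12, 0, 0, 0, 0, 1])

```text
t: 2.1
eef_pos: [0.4322, -0.1125, 0.0319]
ee_rot: [-0.118, -2.17, 2.167]
ft_force: [-1.2, 1.1, -0.8]
opening: 0.0941
```

```bash
python3 - <<'E'
from h import *
go(.432,-.1135,.029,-5.9)
c=capture('top');crop(c,225,405,65,255,3,'c2')
E
```

```text
t 2.1 pos [ 0.4322 -0.1125  0.0319] axes x [-0.994  0.105 -0.003] z [-0.105 -0.994 -0.002] F [-1.2  1.1 -0.8]
shift [0.1 2.9 1. ] turn [ 0.09 -0.15 -0.18]
```

View pics/c2.png

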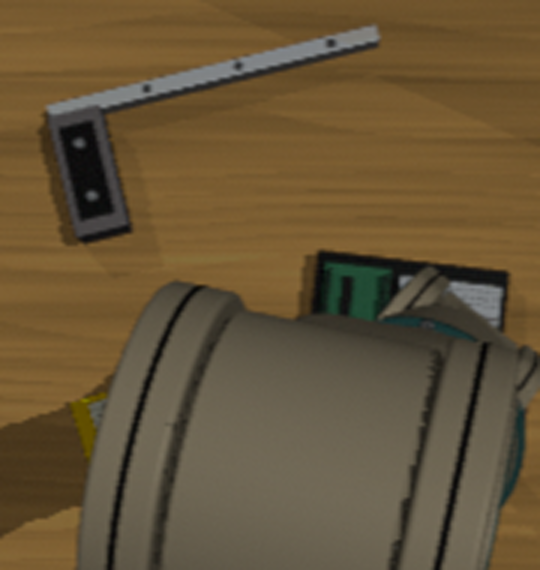

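Request:
jog_arm(plan=[-10, 2, 0, 0, 0, 0, 1, -9, 1, 0, 0, 0, 0, 1, -6, 0, 0, 0, 0, 0, 1, -5, 0, 0, 0, 0, 0, 1])

```text
t: 2.55
eef_pos: [0.465, -0.1158, 0.0291]
ee_rot: [-0.118, -2.169, 2.169]
ft_force: [-1.2, -0.2, -1.4]
opening: 0.094
```

Request:
jog_arm(plan=[-10, 0, -1, 0, -2, 0, 1, -10, 0, -1, 0, -2, 0, 1, -10, 0, -1, 0, -2, 0, 1, -10, 0, -1, 0, -2, 0, 1, -10, 0, -1, 0, -2, 0, 1])

```text
t: 3.05
eef_pos: [0.5183, -0.1131, 0.0302]
ee_rot: [-0.086, 2.176, -2.179]
ft_force: [-1.7, -0.8, -0.8]
opening: 0.0942
```

```bash
python3 - <<'E'
from h import *
c=capture('side');crop(c,150,400,100,290,3,'c3')
go(.687-.117*.968+.2163*.2518,.134-.117*.2518-.2163*.968,.029,14.6)
E
```

```text
t 3.1 pos [ 0.5209 -0.1126  0.0304] axes x [-0.996 -0.085 -0.006] z [ 0.085 -0.996  0.002] F [ 0.8 -0.4 -0.4]
shift [-107.6    2.     1.3] turn [-0.15 -9.73 -0.35]
```

View pics/c3.png

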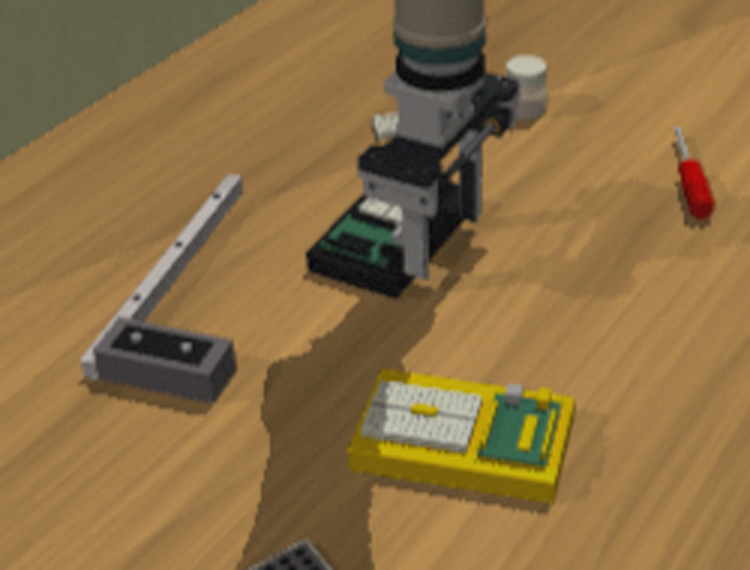

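Request:
jog_arm(plan=[-10, 0, -1, 0, -2, 0, 1, -10, 0, -1, 0, -2, 0, 1, -10, 0, -1, 0, -2, 0, 1, -10, 0, -1, 0, -2, 0, 1, -10, 0, -1, 0, -2, 0, 1])

```text
t: 3.6
eef_pos: [0.5702, -0.1003, 0.0304]
ee_rot: [-0.28, 2.074, -2.079]
ft_force: [-1.7, -0.9, -0.1]
opening: 0.0941
```

```bash
python3 - <<'E'
from h import *
go(.687-.117*.968+.2163*.2518,.134-.117*.2518-.2163*.968,.029,14.6)
E
```

```text
t 3.6 pos [ 0.5702 -0.1003  0.0304] axes x [-0.964 -0.267 -0.002] z [ 0.267 -0.964  0.003] F [-1.7 -0.9 -0.1]
shift [-54.7   1.6  19.8] turn [-0.17  0.86 -0.09]
```

Request:
jog_arm(plan=[-10, 0, -1, 0, 0.4, 0, 1, -10, 1, -1, 0, 0.4, 0, 1, -10, 1, -1, 0, 0, 0, 1, -10, 0, -1, 0, 0, 0, 1, -8, 0, -1, 0, 0, 0, 1])

```text
t: 4.1
eef_pos: [0.6172, -0.0818, 0.0284]
ee_rot: [-0.271, 2.084, -2.088]
ft_force: [-4.9, -2.1, 5.1]
opening: 0.0943
```

Request:
jog_arm(plan=[-5, 0, 0, 0, 0, 0, 1, 0, 0, 0, 0, 0, 0, 1, 20, 0, 0, 0, 0, 0, 1, 30, 0, 0, 0, 0, 0, 1, 0, -45, 0, 0, 0, 0, 0.5])

```text
t: 4.6
eef_pos: [0.5751, -0.0895, 0.0691]
ee_rot: [-0.273, 2.083, -2.083]
ft_force: [1.3, -0.2, -0.5]
opening: 0.0888
```

Request:
jog_arm(plan=[30, -45, 0, 0, 0, 0, 0.5, 40, -20, 0, 0, 0, 0, 0.4, 50, 0, 0, 0, 0, 0, 0.4, 50, 0, 0, 0, 0, 0, 0.4])

```text
t: 5.0
eef_pos: [0.4268, -0.1319, 0.1363]
ee_rot: [-0.248, 2.056, -2.072]
ft_force: [-0.8, -0.4, -0.6]
opening: 0.0581
```

```bash
python3 - <<'E'
from h import *
c=capture('top');crop(c,225,425,60,210,4,'c4');cv2.imwrite('raw.png',c['img'])
go(.432,-.1135,.13,14.6)
E
```

```text
t 5.05 pos [ 0.4153 -0.1331  0.1355] axes x [-0.965 -0.26  -0.018] z [ 0.26  -0.966  0.006] F [-8.8 -0.7  0. ]
shift [-21.1   5.8 -14.6] turn [-0.35  0.47 -1.03]
```

View pics/c4.png

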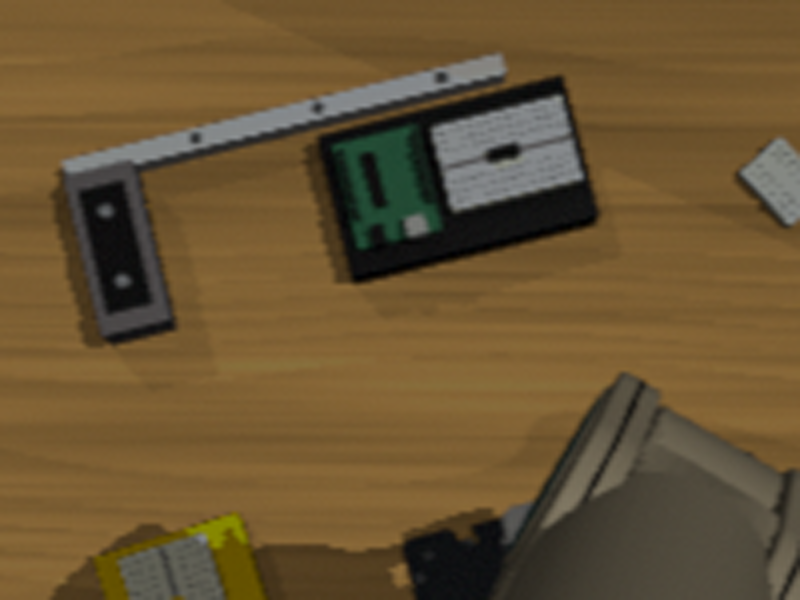

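```bash
cat >> h.py <<'E'
S0=np.array([.687,.134]);SY=np.radians(14.6);SR=np.array([[np.cos(SY),-np.sin(SY)],[np.sin(SY),np.cos(SY)]])
def tow(x,y): return S0+SR@np.array([x,y])
def board(c,box):
    im=c['img'].astype(int);v=im.max(2);sat=v-im.min(2);x0,x1,y0,y1=box
    m=((v<60)&(sat<25)).astype(np.uint8);k=np.zeros_like(m);k[y0:y1,x0:x1]=1;m=cv2.morphologyEx(m*k,cv2.MORPH_OPEN,np.ones((2,2)));m=cv2.morphologyEx(m,cv2.MORPH_CLOSE,np.ones((3,3)))
    b=cv2.boxPoints(cv2.minAreaRect(max(cv2.findContours(m,0,1)[0],key=cv2.contourArea)))
    w=cast(c,b,.024)[:,:2];s=(w-S0)@SR;print('corners st mm',(s*1000).round(1).tolist(),'centre',(s.mean(0)*1000).round(1),'sizes',(np.linalg.norm(w-np.roll(w,1,0),axis=1)*1000).round(1))
    return b
E
python3 - <<'E'
from h import *
c=capture('top');b=board(c,(302,380,76,134))
w=tow(-.06,-.35);print(w)
go(w[0],w[1],.13,14.6)
E
```

```text
corners st mm [[-5.2, -115.8], [-4.6, -274.0], [-110.7, -273.0], [-111.2, -115.9]] centre [ -57.9 -194.7] sizes [106.1 158.2 106.1 157.1]
[ 0.71716173 -0.21982237]
t 5.1 pos [ 0.4195 -0.1325  0.1355] axes x [-0.966 -0.26  -0.021] z [ 0.259 -0.966  0.007] F [ 0.7 -1.   0.4]
shift [-264.6   12.   161.5] turn [-0.38  0.44 -1.18]
```

```bash
python3 - <<'E'
from h import *
print(np.round(observe()['joint_pos'],2))
w=tow(-.062,-.299);print(w)
go(w[0],w[1],.135,14.6); go(w[0],w[1],.135,104.6)
E
```

```text
[ 0.08  0.49  0.24  2.19 -0.26  0.46 -0.79]
[ 0.70237077 -0.17097334]
t 5.1 pos [ 0.4195 -0.1325  0.1355] axes x [-0.966 -0.26  -0.021] z [ 0.259 -0.966  0.007] F [ 0.7 -1.   0.4]
shift [-263.1    6.7  110.6] turn [-0.38  0.44 -1.18]
t 5.1 pos [ 0.4195 -0.1325  0.1355] axes x [-0.966 -0.26  -0.021] z [ 0.259 -0.966  0.007] F [ 0.7 -1.   0.4]
shift [-263.1    6.7  110.6] turn [ -1.22 -89.55  -0.63]
```

Request:
jog_arm(plan=[-44, 0, 18, 0, 0, -1, 0.4, -44, 1, 18, 0, 0, 0, 0.4, -44, 1, 18, 0, 0, 0, 0.4, -44, 1, 18, 0, 0, 0, 0.4, -44, 1, 18, 0, 0, 0, 0.4])

```text
t: 5.6
eef_pos: [0.6596, -0.161, 0.1355]
ee_rot: [-0.259, 2.076, -2.083]
ft_force: [0.9, -0.6, -0.2]
opening: 0.0376
```

Request:
jog_arm(plan=[-43, 1, 19, 0, 0, 0, 0.4, 0, 0, 0, 0, -8.5, 0, 0.4, 0, 0, 0, 0, -8.5, 0, 0.4])

```text
t: 5.9
eef_pos: [0.7194, -0.1654, 0.1333]
ee_rot: [-0.527, 1.884, -1.902]
ft_force: [-0.1, 1.1, -0.9]
opening: 0.0376
```

```bash
python3 - <<'E'
from h import *
print(np.round(observe()['joint_pos'],2))
w=tow(-.062,-.299);print(w)
go(w[0],w[1],.135,104.6)
E
```

```text
[ 0.09  0.85  0.2   1.35 -0.19  0.94 -0.68]
[ 0.70237077 -0.17097334]
t 5.9 pos [ 0.7194 -0.1654  0.1333] axes x [-0.844 -0.535 -0.019] z [ 0.535 -0.845  0.015] F [-0.1  1.1 -0.9]
shift [17.4 -2.1 -4.4] turn [ -1.45 -72.22  -0.42]
```

Request:
jog_arm(plan=[5, 0, -2, -1, -8, 0, 0.4, 5, 0, 0, 0, -8, 0, 0.4, 5, 0, 0, 0, -8, 0, 0.4, 0, 0, 0, 0, -8, 0, 0.4, 0, 0, 0, 0, -8, 0, 0.4])

```text
t: 6.4
eef_pos: [0.7164, -0.1685, 0.1321]
ee_rot: [-1.033, 1.397, -1.404]
ft_force: [-0.3, 0.6, -1.0]
opening: 0.0379
```

Request:
jog_arm(plan=[0, 0, 0, 0, -8, 0, 0.4, 0, 0, 0, 0, -8, 0, 0.4, 0, 0, 0, 0, -8, 0, 0.4, 0, 0, 0, 0, -8, 0, 0.4])

```text
t: 6.8
eef_pos: [0.7233, -0.1654, 0.1329]
ee_rot: [-1.298, 0.955, -0.99]
ft_force: [0.0, -0.1, -0.1]
opening: 0.0375
```

```bash
python3 - <<'E'
from h import *
print(np.round(observe()['joint_pos'],2))
w=tow(-.062,-.299);print(w)
go(w[0],w[1],.029,104.6)
E
```

```text
[ 0.29  0.84 -0.17  1.34  0.13  0.93  0.41]
[ 0.70237077 -0.17097334]
t 6.8 pos [ 0.7233 -0.1654  0.1329] axes x [ 0.304 -0.953 -0.007] z [0.952 0.304 0.045] F [ 0.  -0.1 -0.1]
shift [ -0.3 102.8 -26.2] turn [-2.57  3.1  -0.46]
```

Request:
jog_arm(plan=[0, 0, -13, -2.5, 3, 0, 0.4, 0, 0, -13, 0, 0, 0, 0.4, 0, 25, 0, 0, 0, 0, 0.4, 0, 0, 0, 0, 0, 0, 0.4])

```text
t: 7.2
eef_pos: [0.7045, -0.1697, 0.1077]
ee_rot: [-1.304, 1.014, -1.015]
ft_force: [-0.0, 0.1, -0.2]
opening: 0.038
```

```bash
python3 - <<'E'
from h import *
w=tow(-.062,-.299);print(w)
go(w[0],w[1],.029,104.6)
E
```

```text
[ 0.70237077 -0.17097334]
t 7.2 pos [ 0.7045 -0.1697  0.1077] axes x [ 0.255 -0.967 -0.009] z [0.967 0.255 0.013] F [-0.   0.1 -0.2]
shift [ 1.4 78.6 -3.4] turn [-0.74  0.18 -0.54]
```

Request:
jog_arm(plan=[1, 25, -3, -0.7, 0, -0.5, 0.4, 0, 25, 0, 0, 0, 0, 0.4, 0, 18, 0, 0, 0, 0, 0.4, 0, 10, 0, 0, 0, 0, 0.4, 0, 0, 0, 0, 0, 0, 0.4])

```text
t: 7.7
eef_pos: [0.7104, -0.1695, 0.0315]
ee_rot: [-1.31, 1.007, -1.024]
ft_force: [-0.1, -0.5, 1.0]
opening: 0.0371
```

```bash
python3 - <<'E'
from h import *
w=tow(-.062,-.175);print(w)
go(w[0],w[1],.029,104.6)
c=capture('side');crop(c,150,400,100,290,3,'c5')
E
```

```text
[ 0.67111417 -0.05097741]
t 7.7 pos [ 0.7104 -0.1695  0.0315] axes x [ 0.255 -0.967  0.002] z [0.967 0.255 0.014] F [-0.1 -0.5  1. ]
shift [-124.6    2.2   -7.8] turn [-0.81  0.17  0.11]
```

View pics/c5.png

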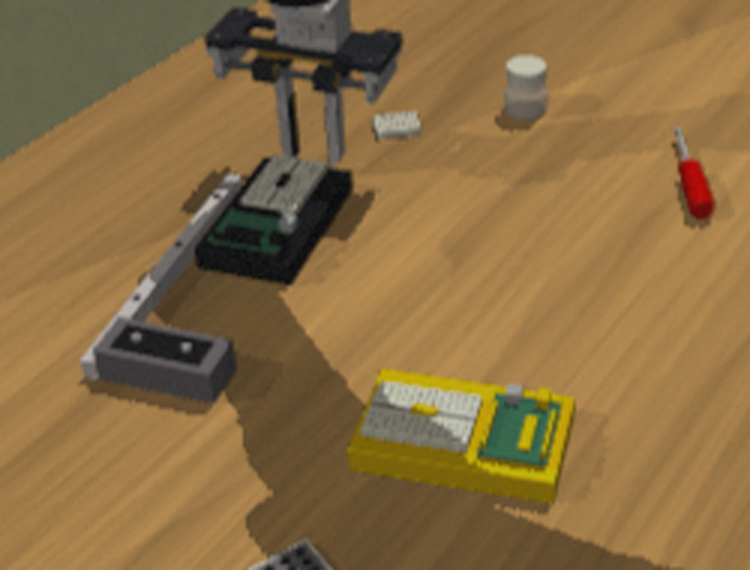

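Request:
jog_arm(plan=[0, 2, -5, -0.8, 0, 0, 0.4, 0, 0, -4, 0, 0, 0, 0.4, -10, 0, 0, 0, 0, 0, 0.4, -10, 0, 0, 0, 0, 0, 0.4, -10, 0, 0, 0, 0, 0, 0.4])

```text
t: 8.25
eef_pos: [0.696, -0.1449, 0.0341]
ee_rot: [-1.319, 1.012, -1.028]
ft_force: [-0.5, -1.6, -0.5]
opening: 0.0373
```

Request:
jog_arm(plan=[-10, 0, 0, 0, 0, 0, 0.4, -10, 0, 0, 0, 0, 0, 0.4, -10, 0, 0, 0, 0, 0, 0.4, -10, 0, 0, 0, 0, 0, 0.4, -10, 0, 0, 0, 0, 0, 0.4])

```text
t: 8.75
eef_pos: [0.6825, -0.0918, 0.0343]
ee_rot: [-1.32, 1.009, -1.028]
ft_force: [0.9, -2.1, -1.1]
opening: 0.0371
```

```bash
python3 - <<'E'
from h import *
w=tow(-.062,-.175)
go(w[0],w[1],.029,104.6)
E
```

```text
t 8.75 pos [ 0.6825 -0.0918  0.0343] axes x [ 0.253 -0.967  0.009] z [0.967 0.253 0.007] F [ 0.9 -2.1 -1.1]
shift [-42.5   4.9  -0.7] turn [-0.38  0.08  0.52]
```

Request:
jog_arm(plan=[-10, 2, 0, -0.4, 0, 0.5, 0.4, -10, 2, 0, 0, 0, 0, 0.4, -10, 1, 0, 0, 0, 0, 0.4, -9, 0, 0, 0, 0, 0, 0.4, -4, 0, 0, 0, 0, 0, 0.4])

```text
t: 9.25
eef_pos: [0.6739, -0.0506, 0.0315]
ee_rot: [-1.32, 1.013, -1.026]
ft_force: [0.9, -3.4, 1.9]
opening: 0.0373
```

```bash
python3 - <<'E'
from h import *
w=tow(-.062,-.168)
go(w[0],w[1],.029,104.6)
c=capture('top');b=board(c,(258,345,76,150));crop(c,225,405,65,205,4,'c6',b)
E
```

```text
t 9.25 pos [ 0.6739 -0.0506  0.0315] axes x [ 0.252 -0.968  0.007] z [0.968 0.252 0.004] F [ 0.9 -3.4  1.9]
shift [-7.4  2.4 -2.8] turn [-0.24 -0.    0.38]
corners st mm [[-12.2, 45.3], [34.3, -179.7], [-78.1, -201.2], [-124.0, 22.2]] centre [-45.  -78.4] sizes [114.1 229.7 114.5 228. ]
```

View pics/c6.png

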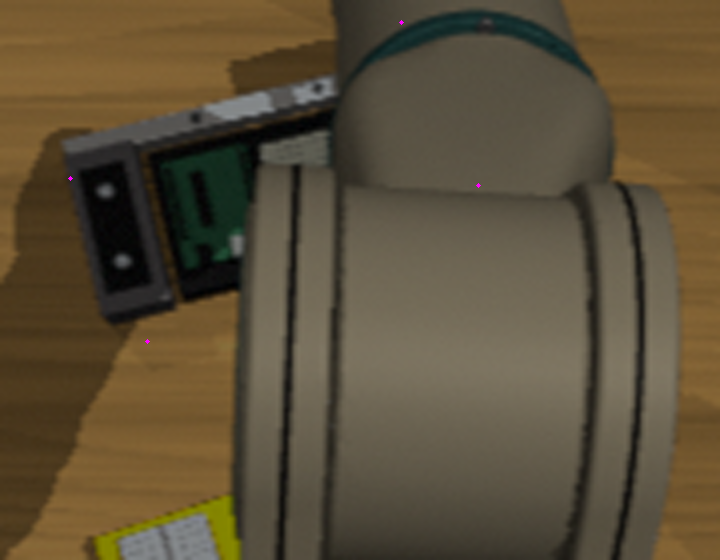

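Request:
jog_arm(plan=[-3, 0, 0, 0, 0, 0, 0.4, -3, 0, 0, 0, 0, 0, 0.4, -3, 0, 0, 0, 0, 0, 0.4])

```text
t: 9.6
eef_pos: [0.6726, -0.046, 0.0315]
ee_rot: [-1.322, 1.01, -1.032]
ft_force: [3.2, -8.2, 0.4]
opening: 0.0378
```

Request:
jog_arm(plan=[-4, 0, 0, 0, 0, 0, 0.4, -4, 0, 0, 0, 0, 0, 0.4])

```text
t: 9.8
eef_pos: [0.6725, -0.046, 0.0316]
ee_rot: [-1.326, 1.006, -1.042]
ft_force: [2.5, -7.9, 0.3]
opening: 0.0377
```

Request:
jog_arm(plan=[20, 0, 0, 0, 0, 0, 0.4, 25, 0, 0, 0, 0, 0, 0.4, 0, -45, 0, 0, 0, 0, 0.4, 0, -45, 0, 0, 0, 0, 0.7, 0, -10, -40, 0, 8.5, 0, 0.7])

```text
t: 10.3
eef_pos: [0.6427, -0.0898, 0.1275]
ee_rot: [-1.261, 1.129, -1.137]
ft_force: [0.7, -0.6, -0.3]
opening: 0.0499
```

Request:
jog_arm(plan=[0, 0, 0, 0, 8.5, 0, 0.7, 0, 0, 0, 0, 8.5, 0, 0.7, 0, 0, 0, 0, 8.5, 0, 0.7, 0, 0, 0, 0, 8.5, 0, 0.7, 0, 0, 0, 0, 8.5, 0, 0.7])

```text
t: 10.8
eef_pos: [0.6331, -0.0828, 0.1269]
ee_rot: [-0.837, 1.681, -1.663]
ft_force: [-0.6, 0.6, -0.1]
opening: 0.066
```

Request:
jog_arm(plan=[0, 0, 0, 0, 8.5, 0, 0.7, 0, 0, 0, 0, 8.5, 0, 0.7, 0, 0, 0, 0, 8.5, 0, 0.7, 0, 0, 0, 0, 8.5, 0, 0.7])

```text
t: 11.2
eef_pos: [0.6301, -0.0741, 0.1236]
ee_rot: [-0.349, 2.074, -2.035]
ft_force: [-0.2, -0.2, -0.4]
opening: 0.0658
```

```bash
python3 - <<'E'
from h import *
w=tow(-.14,-.08);print(w)
go(w[0],w[1],.13,14.6)
E
```

```text
[0.57168626 0.02129356]
t 11.2 pos [ 0.6301 -0.0741  0.1236] axes x [-0.949 -0.316  0.012] z [ 0.316 -0.949 -0.021] F [-0.2 -0.2 -0.4]
shift [  25.4   -3.8 -109.1] turn [1.19 3.81 0.76]
```

Request:
jog_arm(plan=[10, 0, -36, 1.2, 3.8, 0.8, 0.7, 10, 0, -36, 0, 0, 0, 0.7, 10, 0, -36, 0, 0, 0, 0.7, 0, 0, 0, 0, 0, 0, 0.7])

```text
t: 11.6
eef_pos: [0.5666, 0.0307, 0.1206]
ee_rot: [-0.267, 2.099, -2.084]
ft_force: [1.5, 0.5, -0.0]
opening: 0.0658
```

```bash
python3 - <<'E'
from h import *
w=tow(-.14,-.08);print(w)
go(w[0],w[1],.029,14.6)
E
```

```text
[0.57168626 0.02129356]
t 11.6 pos [0.5666 0.0307 0.1206] axes x [-0.969 -0.246  0.005] z [ 0.246 -0.969 -0.008] F [ 1.5  0.5 -0. ]
shift [-3.  91.5 11.1] turn [ 0.45 -0.36  0.28]
```

Descend, then push forward: the near side is about 28 mm ahead, the fence 8–10 mm beyond.

Request:
jog_arm(plan=[0, 25, 8, 0.4, -0.3, 0.3, 0.7, 0, 25, 3, 0, 0, 0, 0.7, 0, 24, 0, 0, 0, 0, 0.7, 0, 16, 0, 0, 0, 0, 0.7, 0, 0, 0, 0, 0, 0, 0.7])

```text
t: 12.1
eef_pos: [0.5677, 0.0276, 0.0263]
ee_rot: [-0.273, 2.094, -2.074]
ft_force: [-0.2, 0.2, 0.3]
opening: 0.0661
```

Request:
jog_arm(plan=[-8, 0, 0, 0, 0, 0, 0.7, -8, 0, 0, 0, 0, 0, 0.7, -6, 0, 0, 0, 0, 0, 0.7, -4, 0, 0, 0, 0, 0, 0.7])

```text
t: 12.5
eef_pos: [0.5961, 0.0354, 0.0281]
ee_rot: [-0.27, 2.094, -2.072]
ft_force: [0.8, -0.3, -0.5]
opening: 0.0657
```

```bash
python3 - <<'E'
from h import *
w=tow(-.102,-.08);print(w)
go(w[0],w[1],.029,14.6)
E
```

```text
[0.60845921 0.03087219]
t 12.5 pos [0.5961 0.0354 0.0281] axes x [-0.967 -0.255 -0.002] z [ 0.255 -0.967 -0.01 ] F [ 0.8 -0.3 -0.5]
shift [-10.8  -1.    7.6] turn [ 0.6   0.2  -0.12]
```

Request:
jog_arm(plan=[-4, 0, 0, 0, 0, 0, 0.7, -4, 0, 0, 0, 0, 0, 0.7, -4, 0, 0, 0, 0, 0, 0.7, -4, 0, 0, 0, 0, 0, 0.7])

```text
t: 12.9
eef_pos: [0.6044, 0.0377, 0.0284]
ee_rot: [-0.287, 2.104, -2.079]
ft_force: [-8.6, -2.5, 8.3]
opening: 0.0661
```

Request:
jog_arm(plan=[-5, 0, 0, 0, 0, 0, 0.7, -5, 0, 0, 0, 0, 0, 0.7])

```text
t: 13.1
eef_pos: [0.6045, 0.0378, 0.0283]
ee_rot: [-0.308, 2.114, -2.087]
ft_force: [-9.8, -2.5, 9.3]
opening: 0.066
```

```bash
python3 - <<'E'
from h import *
w=tow(-.102,-.08)
go(w[0],w[1],.029,14.6)
E
```

```text
t 13.1 pos [0.6045 0.0378 0.0283] axes x [-0.967 -0.253  0.034] z [ 0.252 -0.967 -0.017] F [-9.8 -2.5  9.3]
shift [-2.1 -0.9  7.7] turn [0.98 0.04 1.94]
```

Request:
jog_arm(plan=[20, 0, 0, 0, 0, 0, 0.7, 30, 0, 0, 0, 0, 0, 0.7, 0, -40, 0, 0.5, 0, 1.5, 0.7, 30, -40, 0, 0, 0, 0, 0.7, 45, -20, 0, 0, 0, 0, 0.7])

```text
t: 13.6
eef_pos: [0.4892, 0.0066, 0.1301]
ee_rot: [-0.275, 2.091, -2.078]
ft_force: [0.1, -0.2, 0.3]
opening: 0.0657
```

Request:
jog_arm(plan=[45, 0, 0, 0, 0, 0, 0.7, 0, 0, 0, 0, 0, 0, 0.7])

```text
t: 13.8
eef_pos: [0.441, -0.0063, 0.1335]
ee_rot: [-0.27, 2.093, -2.078]
ft_force: [1.4, 0.1, 0.2]
opening: 0.066
```

```bash
python3 - <<'E'
from h import *
go(.45,0,.13,14.6)
c=capture('top');a=cv2.resize(c['img'][65:145,240:360,::-1],None,fx=6,fy=6,interpolation=cv2.INTER_CUBIC)
s=capture('side');b=cv2.resize(s['img'][145:240,170:290,::-1],None,fx=5,fy=5,interpolation=cv2.INTER_CUBIC)
cv2.imwrite('pics/c7.png',a);cv2.imwrite('pics/c7s.png',b)
bb=board(c,(257,345,76,150))
E
```

```text
t 13.8 pos [ 0.441  -0.0063  0.1335] axes x [-0.967 -0.254  0.   ] z [ 0.254 -0.967 -0.007] F [1.4 0.1 0.2]
shift [-10.3   3.5  -3.8] turn [0.41 0.09 0.01]
corners st mm [[-4.3, 27.9], [-4.5, -216.8], [-112.0, -215.7], [-111.7, 27.2]] centre [-58.1 -94.3] sizes [107.4 244.7 107.5 243. ]
```

View pics/c7.png

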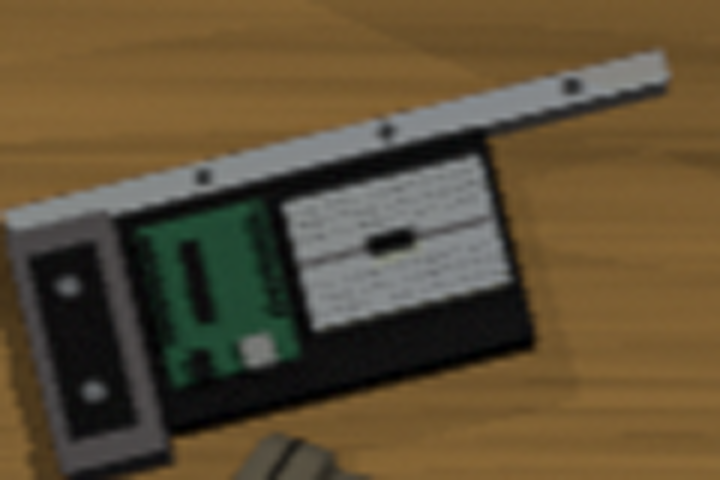

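View pics/c7s.png

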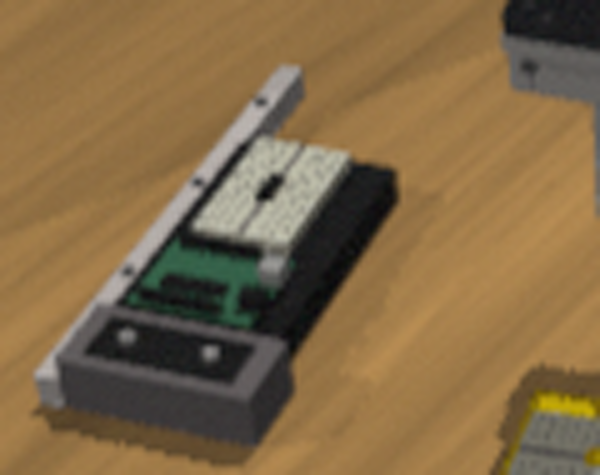

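```bash
python3 - <<'E'
from h import *
c=capture('top');P=c['img'][:,:,:].astype(float).mean(2).astype(np.float32)
def edge(y_or_x,axis,lo,hi,z):
    out=[]
    for q in y_or_x:
        s=np.arange(lo,hi,.0005); st=[(q,v) if axis=='y' else (v,q) for v in s]
        w=np.array([np.r_[tow(*t),z] for t in st]); uv=proj(c,w).astype(np.float32)
        I=cv2.remap(P,uv[:,0].reshape(1,-1),uv[:,1].reshape(1,-1),cv2.INTER_LINEAR)[0]
        g=np.abs(np.gradient(cv2.GaussianBlur(I.reshape(1,-1),(9,1),2)[0])); out.append(round(s[g.argmax()]*1000,1))
    return out
print('right end y',edge([-.02,-.03,-.075,-.085],'y',-.18,-.145,.024))
print('near side x at y',edge([-.02,-.05,-.08,-.11,-.14],'x',-.12,-.08,.012))
print('fence face x (top edge)',edge([-.18,-.2,-.22],'x',-.008,.008,.02),'fence end y',edge([.004,.007,.01],'y',-.25,-.23,.02))
print('block face y top',edge([-.1],'y',-.01,.01,.034), 'block near end x',edge([.01,.03],'x',-.12,-.09,.034))
E
```

```text
right end y [np.float64(-155.0), np.float64(-155.0), np.float64(-159.5), np.float64(-159.5)]
near side x at y [np.float64(-96.0), np.float64(-96.0), np.float64(-96.5), np.float64(-96.0), np.float64(-96.0)]
fence face x (top edge) [np.float64(0.0), np.float64(0.0), np.float64(0.5)] fence end y [np.float64(-239.5), np.float64(-240.0), np.float64(-240.0)]
block face y top [np.float64(1.0)] block near end x [np.float64(-112.0), np.float64(-92.5)]
```

```bash
python3 - <<'E'
from h import *
w=tow(-.05,-.205);print(w)
go(w[0],w[1],.135,14.6)
E
```

```text
[ 0.69028876 -0.07698385]
t 13.95 pos [ 0.4493 -0.0049  0.1334] axes x [-0.966 -0.257 -0.008] z [ 0.257 -0.967 -0.004] F [ 0.7 -0.3 -0.1]
shift [-214.5   -0.5  131.5] turn [ 0.26  0.27 -0.46]
```

Request:
jog_arm(plan=[-40, 0, 25, 0, 0, 0, 0.4, -40, 0, 25, 0, 0, 0, 0.4, -40, 0, 25, 0, 0, 0, 0.4, -40, 0, 25, 0, 0, 0, 0.4, -40, 0, 25, 0, 0, 0, 0.4])

```text
t: 14.45
eef_pos: [0.6822, -0.0696, 0.1312]
ee_rot: [-0.277, 2.085, -2.066]
ft_force: [0.6, 0.6, 0.6]
opening: 0.0381
```

Request:
jog_arm(plan=[-10, 0, 5, 0, -8.5, 0, 0.4, 0, 0, 0, 0, -8.5, 0, 0.4, 0, 0, 0, 0, -8.5, 0, 0.4, 0, 0, 0, 0, -8.5, 0, 0.4, 0, 0, 0, 0, -8.5, 0, 0.4])

```text
t: 14.95
eef_pos: [0.7086, -0.0724, 0.1249]
ee_rot: [-0.885, 1.595, -1.597]
ft_force: [-0.2, 0.4, 0.3]
opening: 0.0378
```

Request:
jog_arm(plan=[0, 0, 0, 0, -8.5, 0, 0.4, 0, 0, 0, 0, -8.5, 0, 0.4, 0, 0, 0, 0, -8.5, 0, 0.4, 0, 0, 0, 0, -8.5, 0, 0.4, 0, 0, 0, 0, -8.5, 0, 0.4])

```text
t: 15.45
eef_pos: [0.7166, -0.0698, 0.1202]
ee_rot: [-1.282, 1.05, -1.062]
ft_force: [0.0, 0.6, 0.5]
opening: 0.038
```

```bash
python3 - <<'E'
from h import *
w=tow(-.05,-.205);print(w)
go(w[0],w[1],.135,104.6)
E
```

```text
[ 0.69028876 -0.07698385]
t 15.45 pos [ 0.7166 -0.0698  0.1202] axes x [ 0.201 -0.98  -0.004] z [0.979 0.201 0.017] F [0.  0.6 0.5]
shift [  1.7 -15.3 -27. ] turn [-0.98 -2.98 -0.22]
```

Request:
jog_arm(plan=[0, 0, -13, -1, -3, 0, 0.4, 0, 0, -13, 0, 0, 0, 0.4, 0, 0, 0, 0, 0, 0, 0.4])

```text
t: 15.75
eef_pos: [0.6953, -0.0747, 0.117]
ee_rot: [-1.316, 1.017, -1.011]
ft_force: [-0.3, -0.4, 0.1]
opening: 0.0375
```

```bash
python3 - <<'E'
from h import *
w=tow(-.05,-.205);print(w)
go(w[0],w[1],.027,104.6)
E
```

```text
[ 0.69028876 -0.07698385]
t 15.75 pos [ 0.6953 -0.0747  0.117 ] axes x [ 0.258 -0.966 -0.006] z [0.966 0.258 0.002] F [-0.3 -0.4  0.1]
shift [ 1.4 90.  -5.6] turn [-0.12  0.35 -0.32]
```

Request:
jog_arm(plan=[1, 25, -6, 0, 0, 0, 0.4, 0, 25, -2, 0, 0, 0, 0.4, 0, 24, -1, 0, 0, 0, 0.4, 0, 14, 0, 0, 0, 0, 0.4, 0, 0, 0, 0, 0, 0, 0.4])

```text
t: 16.25
eef_pos: [0.6962, -0.0754, 0.0251]
ee_rot: [-1.309, 1.01, -1.016]
ft_force: [0.4, -0.8, 0.1]
opening: 0.0379
```

```bash
python3 - <<'E'
from h import *
w=tow(-.05,-.171);print(w)
go(w[0],w[1],.029,104.6)
E
```

```text
[ 0.6817184  -0.04408174]
t 16.25 pos [ 0.6962 -0.0754  0.0251] axes x [ 0.257 -0.966 -0.005] z [0.966 0.257 0.012] F [ 0.4 -0.8  0.1]
shift [-34.1  -3.9  -5.9] turn [-0.68  0.31 -0.26]
```

Request:
jog_arm(plan=[-8, -1, -5, -0.6, 0, 0, 0.4, -8, -1, 0, 0, 0, 0, 0.4, -8, 0, 0, 0, 0, 0, 0.4, -5, 0, 0, 0, 0, 0, 0.4])

```text
t: 16.65
eef_pos: [0.6864, -0.0462, 0.03]
ee_rot: [-1.314, 1.014, -1.015]
ft_force: [0.1, 0.3, 0.5]
opening: 0.0374
```

Request:
jog_arm(plan=[-4, 0, 0, 0, 0, 0, 0.4, -4, 0, 0, 0, 0, 0, 0.4, -5, 0, 0, 0, 0, 0, 0.4, -5, 0, 0, 0, 0, 0, 0.4])

```text
t: 17.05
eef_pos: [0.6856, -0.0427, 0.0332]
ee_rot: [-1.321, 1.003, -1.037]
ft_force: [3.7, -6.2, -1.3]
opening: 0.0375
```

```bash
python3 - <<'E'
from h import *
w=tow(-.05,-.1705);go(w[0],w[1],.029,104.6)
E
```

```text
t 17.05 pos [ 0.6856 -0.0427  0.0332] axes x [ 0.252 -0.968  0.018] z [0.968 0.252 0.011] F [ 3.7 -6.2 -1.3]
shift [-0.2  4.2 -4.1] turn [-0.62 -0.01  1.03]
```

Request:
jog_arm(plan=[20, 0, 0, 0, 0, 0, 0.4, 25, 0, 0, 0, 0, 0, 0.4, 0, -45, 0, 0, 0, 0, 0.4, 0, -45, 0, 0, 0, 0, 0.4, 0, 0, -50, 0, 0, 0, 0.4])

```text
t: 17.55
eef_pos: [0.654, -0.0967, 0.1264]
ee_rot: [-1.318, 0.994, -1.04]
ft_force: [0.3, -0.5, -0.3]
opening: 0.0377
```

Request:
jog_arm(plan=[10, 0, -48, 0, 0, 0, 0.4, 10, 0, -48, 0, 0, 0, 0.4, 10, 0, -48, 0, 0, 0, 0.4, 10, 0, -48, 0, 0, 0, 0.4, 0, 0, 0, 0, 0, 0, 0.4])

```text
t: 18.05
eef_pos: [0.4686, -0.1874, 0.1278]
ee_rot: [-1.318, 0.991, -1.045]
ft_force: [1.3, -0.2, -0.4]
opening: 0.0372
```

```bash
python3 - <<'E'
from h import *
go(.45,-.1,.13,104.6)
c=capture('top');cv2.imwrite('pics/c8.png',c['img'][60:260,170:490,::-1].repeat(2,0).repeat(2,1))
P=c['img'].astype(float).mean(2).astype(np.float32)
def edge(qs,axis,lo,hi,z):
    out=[]
    for q in qs:
        s=np.arange(lo,hi,.0005);w=np.array([np.r_[tow(*((q,v) if axis=='y' else (v,q))),z] for v in s]);uv=proj(c,w).astype(np.float32)
        I=cv2.remap(P,uv[:,:1].T.copy(),uv[:,1:].T.copy(),cv2.INTER_LINEAR)
        g=np.abs(np.gradient(cv2.GaussianBlur(I,(9,1),2)[0]));out.append(float(round(s[g.argmax()]*1000,1)))
    return out
print('right end y',edge([-.075,-.08,-.085],'y',-.18,-.145,.024),'near x (foot)',edge([-.02,-.05,-.08,-.11,-.14],'x',-.12,-.08,0))
E
```

```text
t 18.05 pos [ 0.4686 -0.1874  0.1278] axes x [ 0.253 -0.967  0.024] z [0.967 0.253 0.021] F [ 1.3 -0.2 -0.4]
shift [-89.2  -4.3   4.2] turn [-1.2   0.07  1.39]
right end y [-159.5, -159.0, -160.0] near x (foot) [-93.0, -93.5, -93.5, -93.5, -93.0]
```

View pics/c8.png

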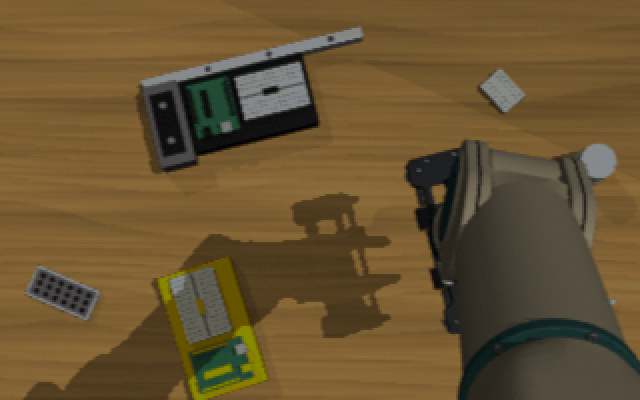

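The board sits in the corner, parallel to the fence. Mini, jar and remote are where they were, and the gripper is clear. The arm hides the screwdriver, but it never came near it.

```bash
python3 -c "
from station import *
print(close_job())"
```

```text
the job is handed in; nothing more can be done
None
```

The black board is docked at the test station and the job is handed in, at about 18 s of the 67 s allowed. I did it in four pushes:
1. The two open fingers pushed the near long side and turned the board about 20° into line with the fence.
2. The fingers pushed its right end along to the contact block.
3. They pushed the near side onto the fence.
4. They pushed the right end once more, to be sure of the block contact.

**Contact:** The fence push and the last block push both stalled, at about 10 N and 7 N. The last one stopped within about 0.3 mm of where the first block push had stalled.

**Final picture:** The right end measures y ≈ -159.5 mm (target -160). The foot of the near side measures x ≈ -93 to -93.5 mm (target -94), the same along its length, so the board is parallel to the fence. These agree within the roughly 2 mm calibration.

**Checks that failed or disagreed:**
- The black-colour outline of the board failed once the board was against the block, because the dark surfaces merged, so I measured brightness edges instead.
- The fingers stalled about 2 mm (fence) and 2.5 mm (block) further back than I had planned for. I put this down to the finger thickness I assumed.

**Bystanders:** The jar, small breadboard and remote looked unmoved in the last picture. The screwdriver was hidden by the arm there, but nothing went near it.

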